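Index the decorating stand three clicks and hold

ROBOT

A 6-joint arm with a two-finger parallel gripper is mounted at the origin on the work surface. World frame = base frame: x ahead of the robot, y to its left, z up, the work surface at z = 0. Lengths are in m, angles in rad, forces in N, time in s.
With the tool pointing down it reaches from about 0.375 to 0.975 m from the base axis. Payload 3.8 kg.
Tool frame: the origin (TCP) lies midway between the tips of the shut fingers; the grasp point (between the pads) lies 19 mm behind it; z points along the fingers, y is the line along which they close (so a half turn about z gives the same grasp; the last joint's range is limited). The gripper opens to 85 mm and grips with 20 to 120 N. Pads are 22 mm wide; open, the fingers measure 114 mm over their backs; the gripper's body (76 mm by 85 mm) begins 54 mm behind the grasp point. The pads swing forward as they close: fully open they stand 13 mm farther back than shut.
Start: joints at [1.239, 0.264, 1.604, -0, 1.274, -0.037], TCP at [0.196, 0.646, 0.231] pointing down, gripper open.
Joint ranges: [-2.63, 2.63], [-0.94, 2.18], [0.31, 2.57], [-1.31, 4.45], [0, 2.66], [-2.55, 2.55]. Speed limits (rad/s): [2.57, 2.57, 3.14, 3.14, 3.14, 3.14].

INTERFACE

Orientations are given as a rotation vector (axis times angle).
In Python, from workcell import bot, imaging gives the robot as it stands.
- The arm moves only by the tool step_arm, never from a script. Its argument "series" is a list of rows, each an object of numbers: "grip": the closure, from -1 (fully open) to 1 (shut); "x", "y", "z": the shift along the tool's x, y, z normalised to -1 to 1, where 1 is 500 mm; "ax", "ay", "az": the turn, a rotation vector about the tool's x, y, z normalised to -1 to 1, where 1 is 30 degrees. A call has 1 to 12 rows; each row is the pose to reach, as a shift and turn from the pose commanded when the call began, along the tool's axes at that moment; what a row does not reach only later rows make up. A row lasts 1/10 s, in which the tool goes at most 50 mm and 8.59 degrees, less where a joint would pass 70% of its speed; a pose out of reach is approached as far as the arm can. A call with a number of a shift or a turn outside -1 to 1 is refused whole. A call with a gripper value outside its range is refused whole. The fingers move at their own pace and stop on an object; "force" is the grip in N (left out, the last holds). Time passes only in rows, so rows that repeat a pose let the fingers close. It gives the time, the measured TCP pose, the force, the opening and the grip force at its end, in the units of the state.
- bot.read_state(): the state, without advancing time (a new reading comes with each control period).
- imaging.read_camera(name): name is "scene" or "side" or "wrist"; returns a dict with "img" (384x512x3 uint8, red, green, blue), "fx", "fy", "cx", "cy" (pixels), "R" (3x3) and "t" (3): a world point X has camera coordinates R X + t. Camera axes: x right, y down, z forward; pixel columns grow to the right and rows downward; lengths in m; the calibration is good to about 2 mm. A picture is of the moment at which its call begins. There is no depth.
- bot.finish_job(): hands the job in; it is judged then, once.
The state is a dict: "time": time; "q": joint angles; "joint_vel": joint speeds; "joint_torque": joint torques, N m; "tool_pos": TCP position; "tcp_rot": TCP orientation; "wrist_force": force on the tool from outside, world axes, zero at the start; "torque": the same for the moment, N m; "width": opening from 0.0 (shut) to 1.0 (fully open); "grip_force": force on a finger pad.
Only numpy, scipy, OpenCV 4.12 (cv2) and the standard library are available. Lean on these libraries where they do the work, as an engineer would, in place of code of your own. Each camera call takes 0.05 s, during which the arm holds its last target. There are 200 camera calls.

TASK

The dish on the decorating stand is ready for its next panel: unscrew the round lock cap anticlockwise as far as it goes, then turn the bar-shaped index knob clockwise, counting the clicks, and stop at the third stop without going past it. Finish while still gripping the knob there, holding it still: do not let go. Do not touch the freshly painted dish, and leave the tea cup, paperweight and ink stone where they are.

Things in the scene. Friction and masses are not known exactly. Their poses are not given: they have to be found in the camera images.
- cap_center (a point): Lock cap: black round fluted screw cap, 36 mm across, 30 mm tall, upright on the stand's flat top 115 mm from the index knob, axis to axis; captive, turns about its vertical axis without rising. Point: on its axis, half-way up, 62 mm above the table, 17 mm above the stand's top. A raised rib on its top lies along its own +x and turns with it.
- lock_cap (a joint): Turn of the lock cap in rad, growing as it is unscrewed (anticlockwise seen from above). 0 is tight; starts between 0 and 0.12; hard stop at 1.2. Friction 0.04 N m. Until about 0.85 it bolts the index knob, which then cannot pass about 0.3 rad.
- knob_grip (a point): Index knob: black upright bar grip 46 mm long, 16 wide, 34 tall, on a round skirt 54 mm across, 8 tall, at the corner of the L-shaped stand. Point: on its vertical axis, mid-height of the bar, 71 mm above the table; bar top 17 mm above, skirt top 17 mm below. x axis along the bar to its pointer end (white line on top), z up; pinch across the bar, along y.
- index_knob (a joint): Knob turn in rad, growing clockwise seen from above. Starts in a click-free zone, 0 to 0.25. Stops 1 to 5: 0.65, 1.00, 1.35, 1.70, 2.05 (every 20 degrees, each marked by a steel stud on the stand's top 38 mm from the axis, where the pointer then points). Ridges (clicks) at 0.48, 0.82, 1.17, 1.52; each resists with 0.15 to 0.25 N m, then the knob snaps into the stop.
- dish_center (a point): White porcelain dish 123 mm across, freshly painted with dark petals, fixed on the stand's turntable, which the index knob turns one to one. Point: on its axis, 65 mm above the table, 3 mm below its rim, 160 mm from the knob's axis. Not to be touched.
- stand: Grey L-shaped decorating stand, fixed to the table. Origin on the table under the index knob's axis; x runs to the dish (160 mm), the lock cap lies 115 mm along -y. Flat top 45 mm above the table over the knob-and-cap arm (115 x 240 mm), 41 mm under the dish.
- tea_cup: Bystander: small blue-glazed cup 68 mm in diameter, 45 mm tall; origin at the centre of its underside.
- paperweight: Bystander: dark wooden bar 190 x 28 x 22 mm lying flat; origin at the centre of its underside, x along its length.
- ink_stone: Bystander: round dark ink stone with its cover, 104 mm in diameter, 38 mm tall; origin at the centre of its underside.

How it is judged:
On the way, in this order (a step that is already met when the one before it is completed fails the run):
1. the lock cap is unscrewed to its end (value of joint lock_cap above 1.08 rad and value of joint index_knob below 0.42 rad), for 0.2 s.
2. the knob has clicked into or past the first stop (value of joint index_knob above 0.55 rad).
3. the knob rests in the third stop (value of joint index_knob between 1.24813 and 1.44813 rad), for 0.2 s.
At the end, for the whole second after the job is handed in: The index knob stands within 0.1 rad of the third stop (1.35 rad), still (under 0.05 rad/s) and gripped by the fingers with more than 2 N; the lock cap is still unscrewed (over 1.0 rad); cup, paperweight and ink stone within 20 mm of where they were (all of step 3 and velocity of joint index_knob between -0.05 and 0.05 rad/s and contact force between the fingers and index_knob above 2 N and value of joint lock_cap above 1 rad and distance of each of tea_cup, paperweight, ink_stone from where it was at the start of the episode below 0.02 m); the arm keeps its last pose, push and grip.
It fails at once if the knob is turned past the third stop, over the next ridge (value of joint index_knob above 1.51 rad).
It fails at once if the dish is touched (contact force between any of the fingers, the arm and dish above 0.5 N).
It fails at once if the tea cup is disturbed (distance of tea_cup from where it was at the start of the episode above 0.02 m).
It fails at once if the paperweight is disturbed (distance of paperweight from where it was at the start of the episode above 0.02 m).
It fails at once if the ink stone is disturbed (distance of ink_stone from where it was at the start of the episode above 0.02 m).
It also fails if it takes over 54 s, if anything falls off the work surface, if the arm or the gripper's body presses on something with over 40 N, if the wrist force passes 120 N, or if a joint passes its speed limit or range.

## Working session

There is one attempt and no reset: what is moved stays moved. The work goes in short steps, Python scripts to look and compute and a tool call to move; the robot and the scene stay as the last step left them, time stands still between calls to the robot, and variables do not carry over. Pictures are saved under pics/ and viewed, at most 10 in all, crops included, and the job is handed in when it is done.

Besides the shell and the picture viewer there is one more tool, called after "Call:" as name(argument=value, ...), one argument or row to a line, values as JSON. step_arm: Moves the arm, as the interface text tells. Scaled input: -1 to 1 covers 500 mm each way for a shift and 30 degrees each way for a turn. Its arguments: {"type":"object","properties":{"series":{"type":"array","items":{"type":"object","properties":{"grip":{"type":"number"},"x":{"type":"number","minimum":-1,"maximum":1},"y":{"type":"number","minimum":-1,"maximum":1},"z":{"type":"number","minimum":-1,"maximum":1},"ax":{"type":"number","minimum":-1,"maximum":1},"ay":{"type":"number","minimum":-1,"maximum":1},"az":{"type":"number","minimum":-1,"maximum":1}}}},"force":{"type":"number"}},"required":["series"]}

```bash
mkdir -p pics
cat > h.py <<'E'
import numpy as np, cv2
from workcell import bot, imaging
def ray(c,u,v):
    R=np.array(c['R']);t=np.array(c['t']);d=R.T@np.array([(u-c['cx'])/c['fx'],(v-c['cy'])/c['fy'],1.]);return -R.T@t,d
def plane(c,u,v,z):
    o,d=ray(c,u,v);return o+d*(z-o[2])/d[2]
def proj(c,X):
    p=np.array(c['R'])@np.array(X)+np.array(c['t']);return np.array([c['fx']*p[0]/p[2]+c['cx'],c['fy']*p[1]/p[2]+c['cy']])
def tri(c1,p1,c2,p2):
    A=np.zeros((3,3));b=np.zeros(3)
    for c,p in((c1,p1),(c2,p2)):
        o,d=ray(c,*p);d/=np.linalg.norm(d);M=np.eye(3)-np.outer(d,d);A+=M;b+=M@o
    return np.linalg.solve(A,b)
E
python3 - <<'E'
from h import *
import pickle
C={n:imaging.read_camera(n) for n in("scene","side","wrist")}
pickle.dump(C,open('c0.pkl','wb'))
for n,c in C.items():
    print(n,c['fx'],c['cx'],c['cy'],-np.array(c['R']).T@np.array(c['t']))
cv2.imwrite('pics/a.png',cv2.resize(np.hstack([C['scene']['img'],C['side']['img']])[:,:,::-1],(800,300),interpolation=cv2.INTER_AREA))
cv2.imwrite('pics/scene.png',cv2.resize(C['scene']['img'][:,:,::-1],(800,600),interpolation=cv2.INTER_CUBIC))
print(bot.read_state())
E
```

```text
scene 457.2662423790989 262.2359255108135 189.07405699834064 [ 1.34185373 -0.04101101  0.7884943 ]
side 375.10052079313334 257.8164076726933 193.31288877802953 [ 0.22121392 -0.53137949  0.70971625]
wrist 343.774064487591 254.60590327736102 189.24309541224972 [0.12206663 0.66886513 0.37239246]
{'time': 0.15, 'q': array([ 1.23909776e+00,  2.64589962e-01,  1.60508278e+00,  8.71159596e-06,
        1.27374589e+00, -3.69092548e-02]), 'joint_vel': array([-0.00022078, -0.00266737, -0.00392787, -0.00018537, -0.00057501,
       -0.00099433]), 'joint_torque': array([-7.54883968e-04, -5.15903056e+01, -3.67964351e+01, -5.06456888e-05,
        8.10131285e-03, -4.23744632e-05]), 'tool_pos': array([0.19592503, 0.64532014, 0.23022927]), 'tcp_rot': array([-4.61332569e-01, -3.10718761e+00,  2.81696015e-03]), 'wrist_force': array([1.07435137, 0.130414  , 0.43732863]), 'torque': array([ 0.01104442, -0.00614043, -0.03814842]), 'grip_force': 0.0, 'width': 0.9983009588964147}
```

View pics/a.png

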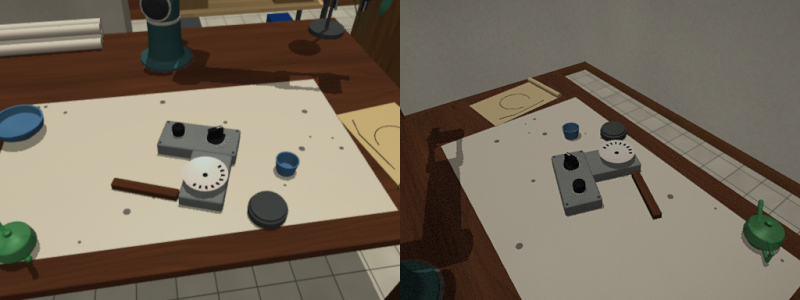

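View pics/scene.png

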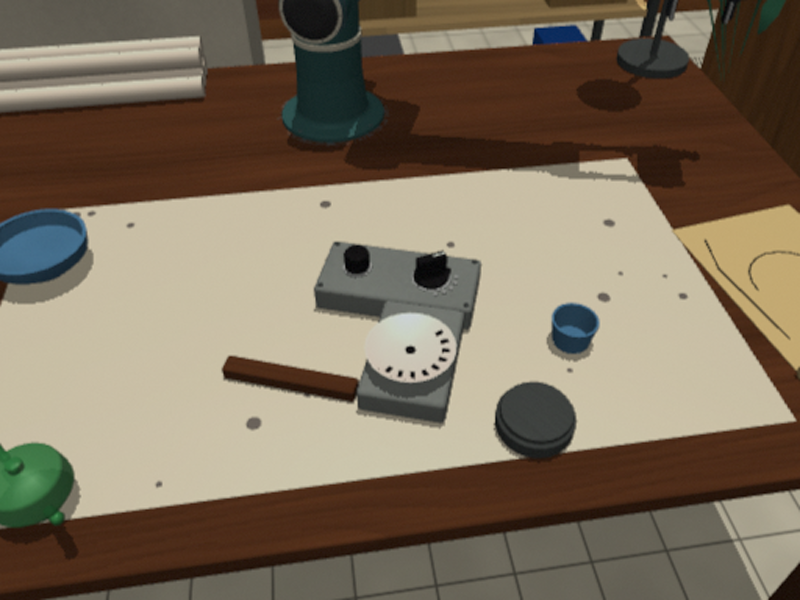

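The stand is centred in the scene view, at 800-px scale: cap about (357,259), knob about (431,268), dish about (410,348). The cup, ink stone and paperweight are clear of the knob/cap arm. Next I'll measure both grips from two views.

Run:
```python
from h import *
import pickle
C=pickle.load(open('c0.pkl','rb'))
s,d=C['scene'],C['side']
for n,u,v in(('cap',228,165),('knob',276,171),('dish',262.5,223),):
    for z in(.045,.065,.075): print(n,z,plane(s,u,v,z).round(4))
# black blobs
for n,c in(('scene',s),('side',d)):
    g=c['img'].max(2); m=(g<40).astype(np.uint8)
    k,l,st,ce=cv2.connectedComponentsWithStats(m)
    for i in range(1,k):
        if 60<st[i,4]<3000: print(n,st[i],ce[i].round(1))
a=cv2.resize(s['img'][145:220,190:320,::-1],(800,462),interpolation=cv2.INTER_CUBIC)
cv2.imwrite('pics/b.png',a)
cv2.imwrite('pics/c.png',cv2.resize(d['img'][180:280,180:310,::-1],(780,600),interpolation=cv2.INTER_CUBIC))
```

```text
cap 0.045 [0.5088 0.0014 0.045 ]
cap 0.065 [5.313e-01 3.000e-04 6.500e-02]
cap 0.075 [ 5.425e-01 -3.000e-04  7.500e-02]
knob 0.045 [0.5479 0.1131 0.045 ]
knob 0.065 [0.5692 0.109  0.065 ]
knob 0.075 [0.5799 0.1069 0.075 ]
dish 0.045 [0.7056 0.0562 0.045 ]
dish 0.065 [0.7227 0.0535 0.065 ]
dish 0.075 [0.7313 0.0522 0.075 ]
scene [181   0  35  25 728] [198.6  10.7]
scene [209   0  21  28 263] [222.7  13.5]
scene [410   0  12  23 151] [415.6  10.7]
scene [395   0  44  50 395] [417.6  33.6]
scene [461   0  13  21 102] [465.7   6.9]
scene [ 188   27   48   49 1112] [214.3  50.1]
scene [213  72  33  20  63] [232.1  84.2]
scene [220 157  16  18 235] [227.8 165.7]
scene [265 163  23  22 386] [275.8 173.5]
scene [145 238  83  18 253] [189.7 247.6]
scene [320 261  44  23  71] [336.8 277. ]
scene [317 267  48  27 258] [339.  285.8]
scene [   0  309  512   75 2353] [244.3 348.2]
scene [492 361  20  23 231] [504.8 375.8]
side [257 166  33  14 175] [272.1 174. ]
side [210 197  19  21 311] [218.2 207.6]
side [296 222  39  58 156] [315.3 257.9]
side [221 229  17  19 246] [228.9 237.5]
```

View pics/b.png

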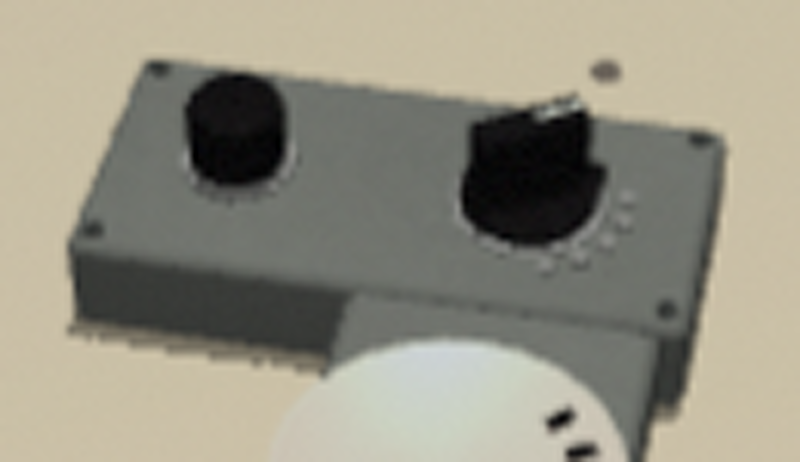

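View pics/c.png

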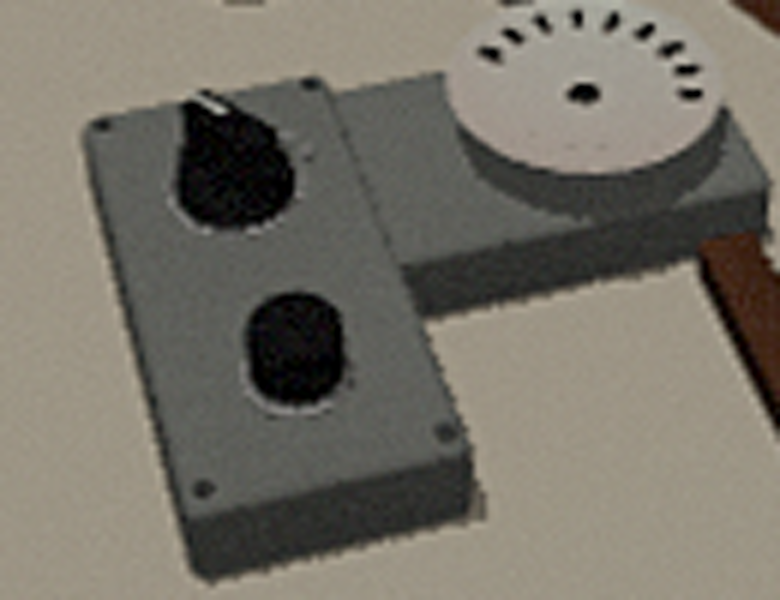

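Both grips are resolved. The cap axis is at crop b (237,130) and crop c (295,345). The knob's bar has its white line toward stand +y, with the studs fanning around to stand +x. A rough triangulation comes first, then the wrist camera goes closer.

Run:
```python
from h import *
import pickle
from scipy.spatial.transform import Rotation as R
C=pickle.load(open('c0.pkl','rb'))
s,d,w=C['scene'],C['side'],C['wrist']
cap=tri(s,(227.8,165.7),d,(228.9,237.5));print('cap',cap)
fs=lambda x,y:(x/6.154+190,y/6.16+145); fd=lambda x,y:(x/6+180,y/6+180)
# dish centre hole, screw heads TL/BL... (world order)
dish=tri(s,(262.5,223),d,fd(583,94));print('dish',dish)
# pointer tip end of the line
print('tip',tri(s,fs(578,98),d,fd(198,95)))
P=[tri(s,fs(*a),d,fd(*b)) for a,b in(((157,68),(203,488)),((93,230),(446,432)),((700,139),(103,124)),((667,309),(312,83)))]
print('screws',np.round(P,4))
print('yaw arm',np.degrees(np.arctan2(*(P[2]-P[0])[[0,1]])),np.degrees(np.arctan2(*(P[3]-P[1])[[0,1]])))
st=bot.read_state();Rt=R.from_rotvec(st['tcp_rot']).as_matrix();print(Rt.round(3))
print('cam in tool',(Rt.T@(-np.array(w['R']).T@np.array(w['t'])-st['tool_pos'])).round(4));print((np.array(w['R'])@Rt).round(3))
```

```text
cap [5.30307314e-01 6.55152023e-05 6.23575809e-02]
dish [0.71896333 0.05336909 0.05970386]
tip [0.56549514 0.12667909 0.08924732]
screws [[ 0.4705 -0.0259  0.0447]
 [ 0.5606 -0.058   0.044 ]
 [ 0.5457  0.1814  0.0444]
 [ 0.6363  0.1485  0.0449]]
yaw arm 19.936479052384332 20.14731050901282
[[-0.957  0.291 -0.001]
 [ 0.291  0.957 -0.002]
 [ 0.    -0.002 -1.   ]]
cam in tool [ 0.0775  0.0008 -0.1422]
[[-0.001  1.     0.001]
 [-0.954 -0.001 -0.301]
 [-0.301 -0.001  0.954]]
```

The stand's yaw is -20°, with the cap at (0.530,0.000) and the knob near (0.570,0.108). Now I'll move above them.

Call:
step_arm(
  series=[
    {"x":-0.97,"y":-0.92,"az":0.9,"grip":-1},
    {"x":-0.97,"y":-0.92,"az":0.9,"grip":-1},
    {"x":-0.97,"y":-0.92,"az":0.9,"grip":-1},
    {"x":-0.97,"y":-0.92,"az":0.9,"grip":-1},
    {"x":-0.97,"y":-0.92,"az":0.9,"grip":-1},
    {"x":-0.97,"y":-0.92,"az":0.9,"grip":-1},
    {"x":-0.97,"y":-0.92,"az":0.9,"grip":-1},
    {"x":-0.97,"y":-0.92,"az":0.9,"grip":-1},
    {"x":-0.97,"y":-0.92,"az":0.9,"grip":-1},
    {"x":-0.97,"y":-0.92,"az":0.9,"grip":-1},
    {"x":-0.97,"y":-0.92,"az":0.9,"grip":-1},
    {"x":-0.97,"y":-0.92,"az":0.9,"grip":-1},
  ],
)

```text
validation failed for argument at $.se...
```

Call:
step_arm(
  series=[
    {"x":-0.97,"y":-0.92,"z":0,"ax":0,"ay":0,"az":0.9,"grip":-1},
    {"x":-0.97,"y":-0.92,"z":0,"ax":0,"ay":0,"az":0.9,"grip":-1},
  ],
)

```text
time: 0.35
tool_pos: [0.2453, 0.5584, 0.2302]
tcp_rot: [0.926, 3.002, -0.002]
wrist_force: [0.9, 0.2, 0.6]
width: 1.004
grip_force: 0.0
```

```bash
python3 -c "
from h import *
s=bot.read_state();print(s['time'],s['tool_pos'],s['tcp_rot'])"
```

```text
0.35 [0.24526008 0.55838951 0.23019829] [ 9.25591045e-01  3.00211543e+00 -2.16392152e-03]
```

Call:
step_arm(
  series=[
    {"x":-0.99,"y":-0.48,"z":0,"ax":0,"ay":0,"az":0.9,"grip":-1},
    {"x":-0.99,"y":-0.48,"z":0,"ax":0,"ay":0,"az":0.9,"grip":-1},
    {"x":-0.99,"y":-0.48,"z":0,"ax":0,"ay":0,"az":0.9,"grip":-1},
    {"x":-0.99,"y":-0.48,"z":0,"ax":0,"ay":0,"az":0.9,"grip":-1},
    {"x":-0.99,"y":-0.48,"z":0,"ax":0,"ay":0,"az":0.9,"grip":-1},
    {"x":-0.99,"y":-0.48,"z":0,"ax":0,"ay":0,"az":0.9,"grip":-1},
    {"x":-0.99,"y":-0.48,"z":0,"ax":0,"ay":0,"az":0.9,"grip":-1},
    {"x":-0.99,"y":-0.48,"z":0,"ax":0,"ay":0,"az":0.9,"grip":-1},
    {"x":-0.99,"y":-0.48,"z":0,"ax":0,"ay":0,"az":0.9,"grip":-1},
    {"x":-0.99,"y":-0.48,"z":0,"ax":0,"ay":0,"az":0.9,"grip":-1},
    {"x":-0.99,"y":-0.48,"z":0,"ax":0,"ay":0,"az":0.9,"grip":-1},
    {"x":-0.99,"y":-0.48,"z":0,"ax":0,"ay":0,"az":0.9,"grip":-1},
  ],
)

```text
time: 1.55
tool_pos: [0.5233, 0.0777, 0.2312]
tcp_rot: [1.604, 2.699, -0.002]
wrist_force: [0.3, 0.3, 0.7]
width: 0.999
grip_force: 0.0
```

Run:
```python
from h import *
import pickle
s=bot.read_state();print(s['time'],s['tool_pos'],s['tcp_rot'],s['q'])
w=imaging.read_camera('wrist');pickle.dump(w,open('w1.pkl','wb'))
cv2.imwrite('pics/w1.png',cv2.resize(w['img'][:,:,::-1],(800,600),interpolation=cv2.INTER_CUBIC))
for X in((.5303,0,.077),(.5697,.1081,.088)):print(proj(w,X)*1.5625)
```

```text
1.55 [0.52334932 0.07768897 0.23119387] [ 1.60373190e+00  2.69890751e+00 -2.03045295e-03] [ 0.10181807 -0.01361964  1.91453204 -0.0024566   1.23971955 -0.39587058]
[347.06858628 382.27442506]
[498.63960147 265.80247668]
```

View pics/w1.png

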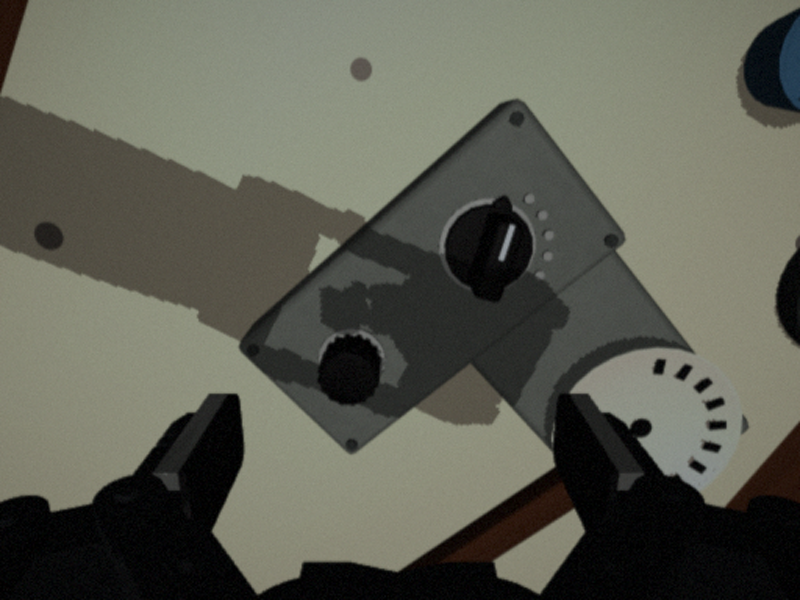

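The view is from above. The cap is at about (350,369). The knob skirt is at about (487,246), its bar runs from (487,297) to (502,200), and the white line is at (507,243). The studs lie at (530,199), (543,215), (549,235), (548,256) and (540,275), and the four corner screws are visible. I'll check consistency using the screws and studs.

Run:
```python
from h import *
import pickle
from scipy.optimize import least_squares
w=pickle.load(open('w1.pkl','rb'));k=1/1.5625
P=lambda p,z:plane(w,p[0]*k,p[1]*k,z)
print('screws',[P(p,.045).round(4)[:2] for p in((252,350),(352,445),(516,118),(611,240))])
S=np.array([P(p,.046)[:2] for p in((530,199),(543,215),(549,235),(548,256),(540,275))])
f=least_squares(lambda c:np.linalg.norm(S-c,axis=1)-.038,[.57,.108]).x
print('knob from studs',f,np.degrees(np.arctan2(*(S-f).T[::-1])))
# white line
g=w['img'].min(2);m=np.zeros_like(g);m[136:176,310:335]=g[136:176,310:335]>120
n,l,st,ce=cv2.connectedComponentsWithStats(m)
for i in range(1,n):
  if st[i,4]>8:
    ys,xs=np.nonzero(l==i);q=np.array([plane(w,x,y,.088)[:2] for x,y in zip(xs,ys)]);vx,vy,x0,y0=cv2.fitLine(q.astype(np.float32),2,0,.01,.01).ravel()
    print('line',st[i],q.mean(0),q.min(0),q.max(0),np.degrees(np.arctan2(vy,vx)))
print('skirt',P((487,246),.053),'cap top',P((349,372),.075),'cam',-np.array(w['R']).T@w['t'])
print('bar ends',P((502,200),.088),P((487,297),.088))
```

```text
screws [array([ 0.469 , -0.0248]), array([ 0.5602, -0.0578]), array([0.5445, 0.1824]), array([0.6348, 0.1496])]
knob from studs [0.57003636 0.10949426] [79.93899832 60.27861367 40.21006293 20.01931611  0.42565631]
line [320 145   9  21  57] [0.566233   0.12136349] [0.56332442 0.11227925] [0.56901685 0.13009338] -76.72856
skirt [0.56717872 0.11055216 0.053     ] cap top [0.52849613 0.00576897 0.075     ] cam [0.48623156 0.14675532 0.37329778]
bar ends [0.55238394 0.13942625 0.088     ] [0.57345991 0.08971646 0.088     ]
```

The knob axis is at (0.570,0.109). The stops lie at world angles 80/60/40/20/0°, so stop 3 is at 40°, and the pointer is now at about 105°. I'll go over the cap and descend.

Call:
step_arm(
  series=[
    {"x":-0.142,"y":-0.061,"z":0.1,"ax":0,"ay":0,"az":0,"grip":-1},
    {"x":-0.142,"y":-0.061,"z":0.1,"ax":0,"ay":0,"az":0,"grip":-1},
    {"x":-0.142,"y":-0.061,"z":0.2,"ax":0,"ay":0,"az":0,"grip":-1},
    {"x":-0.142,"y":-0.061,"z":0.28,"ax":0,"ay":0,"az":0,"grip":-1},
    {"x":-0.142,"y":-0.061,"z":0.33,"ax":0,"ay":0,"az":0,"grip":-1},
    {"x":-0.142,"y":-0.061,"z":0.36,"ax":0,"ay":0,"az":0,"grip":-1},
    {"x":-0.142,"y":-0.061,"z":0.36,"ax":0,"ay":0,"az":0,"grip":-1},
    {"x":-0.142,"y":-0.061,"z":0.36,"ax":0,"ay":0,"az":0,"grip":-1},
  ],
)

```text
time: 2.4
tool_pos: [0.5294, 0.0067, 0.0522]
tcp_rot: [1.594, 2.706, 0.001]
wrist_force: [0.3, -0.1, 0.8]
width: 0.999
grip_force: 0.0
```

Run:
```python
from h import *
s=bot.read_state();print(s['time'],s['tool_pos'],s['tcp_rot'],s['wrist_force'])
w=imaging.read_camera('wrist')
cv2.imwrite('pics/w2.png',cv2.resize(w['img'][:,:,::-1],(640,480),interpolation=cv2.INTER_CUBIC))
```

```text
2.4 [0.52937491 0.00666275 0.05218329] [1.59446265e+00 2.70584584e+00 1.03878254e-03] [ 0.29731615 -0.08185915  0.76252691]
```

View pics/w2.png

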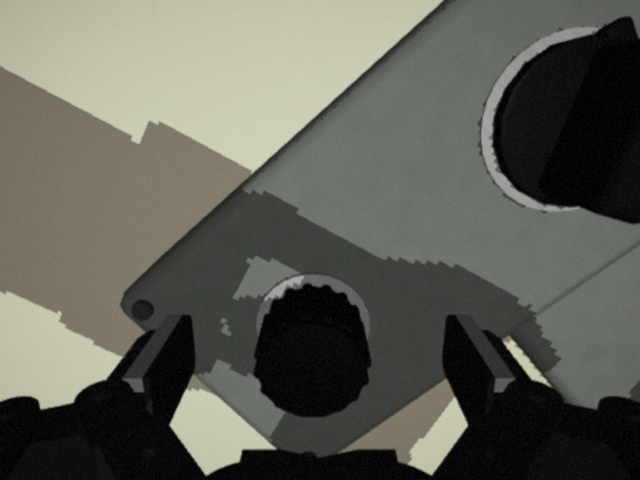

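The cap at (312,350) is straddled, with the pads at 193 and 443. It sits about 2 mm to the left, as computed. Correct by x −6 mm, y −2 mm, then grip.

Call:
step_arm(
  series=[
    {"x":-0.012,"y":-0.004,"z":0.003,"ax":0,"ay":0,"az":0,"grip":-1},
    {"x":-0.012,"y":-0.004,"z":0.003,"ax":0,"ay":0,"az":0,"grip":-1},
    {"x":-0.012,"y":-0.004,"z":0.003,"ax":0,"ay":0,"az":0,"grip":1},
    {"x":-0.012,"y":-0.004,"z":0.003,"ax":0,"ay":0,"az":0,"grip":1},
    {"x":-0.012,"y":-0.004,"z":0.003,"ax":0,"ay":0,"az":0,"grip":1},
    {"x":-0.012,"y":-0.004,"z":0.003,"ax":0,"ay":0,"az":0,"grip":1},
    {"x":-0.012,"y":-0.004,"z":0.003,"ax":0,"ay":0,"az":0,"grip":1},
    {"x":-0.012,"y":-0.004,"z":0.003,"ax":0,"ay":0,"az":0,"grip":1},
    {"x":-0.012,"y":-0.004,"z":0.003,"ax":0,"ay":0,"az":0,"grip":1},
    {"x":-0.012,"y":-0.004,"z":0.003,"ax":0,"ay":0,"az":0,"grip":1},
  ],
  force=40,
)

```text
time: 3.45
tool_pos: [0.5306, -0.0, 0.0502]
tcp_rot: [1.596, 2.705, 0.002]
wrist_force: [2.2, 3.8, 3.9]
width: 0.409
grip_force: 41.1
```

Gripped at about 35 mm opening. Now turning anticlockwise in steps.

Call:
step_arm(
  series=[
    {"x":0,"y":0,"z":0,"ax":0,"ay":0,"az":-0.15,"grip":1},
    {"x":0,"y":0,"z":0,"ax":0,"ay":0,"az":-0.3,"grip":1},
    {"x":0,"y":0,"z":0,"ax":0,"ay":0,"az":-0.45,"grip":1},
    {"x":0,"y":0,"z":0,"ax":0,"ay":0,"az":-0.6,"grip":1},
    {"x":0,"y":0,"z":0,"ax":0,"ay":0,"az":-0.75,"grip":1},
    {"x":0,"y":0,"z":0,"ax":0,"ay":0,"az":-0.9,"grip":1},
    {"x":0,"y":0,"z":0,"ax":0,"ay":0,"az":-1.0,"grip":1},
    {"x":0,"y":0,"z":0,"ax":0,"ay":0,"az":-1.0,"grip":1},
  ],
)

```text
time: 4.25
tool_pos: [0.5307, 0.0001, 0.0503]
tcp_rot: [0.841, 3.025, 0.002]
wrist_force: [1.5, 4.3, 4.7]
width: 0.403
grip_force: 41.2
```

```bash
python3 -c "
from h import *
s=bot.read_state();print(s['time'],s['tool_pos'],s['tcp_rot'],s['wrist_force'],s['torque'],s['width'],s['q'][5])"
```

```text
4.25 [5.30667942e-01 8.23812264e-05 5.02515860e-02] [8.41264793e-01 3.02536686e+00 1.61649034e-03] [1.54872057 4.2769821  4.73677721] [ 0.76579829 -0.38989234  0.01284219] 0.40341693843121534 -1.07614897337255
```

Call:
step_arm(
  series=[
    {"x":0,"y":0,"z":0,"ax":0,"ay":0,"az":-0.15,"grip":1},
    {"x":0,"y":0,"z":0,"ax":0,"ay":0,"az":-0.3,"grip":1},
    {"x":0,"y":0,"z":0,"ax":0,"ay":0,"az":-0.45,"grip":1},
    {"x":0,"y":0,"z":0,"ax":0,"ay":0,"az":-0.6,"grip":1},
    {"x":0,"y":0,"z":0,"ax":0,"ay":0,"az":-0.75,"grip":1},
    {"x":0,"y":0,"z":0,"ax":0,"ay":0,"az":-0.9,"grip":1},
    {"x":0,"y":0,"z":0,"ax":0,"ay":0,"az":-1.0,"grip":1},
    {"x":0,"y":0,"z":0,"ax":0,"ay":0,"az":-1.0,"grip":1},
  ],
)

```text
time: 5.05
tool_pos: [0.5307, 0.0003, 0.0502]
tcp_rot: [0.031, 3.14, 0.002]
wrist_force: [1.5, 5.2, 3.2]
width: 0.406
grip_force: 41.2
```

```bash
python3 -c "
from h import *
s=bot.read_state();print(s['time'],s['tool_pos'],s['tcp_rot'],s['wrist_force'],s['torque'],s['width'],s['q'][5])"
```

```text
5.05 [5.30734200e-01 2.85906757e-04 5.02494533e-02] [3.05466395e-02 3.13967884e+00 1.53656814e-03] [1.47905485 5.23494135 3.20208688] [ 0.92084076 -0.46376108  0.01073997] 0.4064199513487925 -1.5992667214237988
```

Call:
step_arm(
  series=[
    {"x":0,"y":0,"z":0,"ax":0,"ay":0,"az":-0.1,"grip":1},
    {"x":0,"y":0,"z":0,"ax":0,"ay":0,"az":-0.2,"grip":1},
    {"x":0,"y":0,"z":0,"ax":0,"ay":0,"az":-0.28,"grip":1},
    {"x":0,"y":0,"z":0,"ax":0,"ay":0,"az":-0.35,"grip":1},
    {"x":0,"y":0,"z":0,"ax":0,"ay":0,"az":-0.35,"grip":1},
    {"x":0,"y":0,"z":0,"ax":0,"ay":0,"az":-0.35,"grip":1},
  ],
)

```text
time: 5.65
tool_pos: [0.5307, 0.0004, 0.0502]
tcp_rot: [-0.254, 3.129, 0.002]
wrist_force: [2.1, 5.0, 4.0]
width: 0.41
grip_force: 41.3
```

```bash
python3 -c "
from h import *
s=bot.read_state();print(s['time'],s['tool_pos'],s['tcp_rot'],s['wrist_force'],s['torque'],s['width'],s['q'][5],s['joint_torque'][5])"
```

```text
5.65 [5.30712265e-01 3.75349650e-04 5.02424467e-02] [-2.54375385e-01  3.12945057e+00  1.62741350e-03] [2.12735101 4.96754193 3.9995701 ] [ 0.88340733 -0.37261516 -0.12522496] 0.4095075095291335 -1.78108851966945 -0.13365679420530796
```

The torque jumped after 70°, so the cap is at its end stop. Releasing and lifting.

Call:
step_arm(
  series=[
    {"x":0,"y":0,"z":0,"ax":0,"ay":0,"az":0,"grip":-1},
    {"x":0,"y":0,"z":0,"ax":0,"ay":0,"az":0,"grip":-1},
    {"x":0,"y":0,"z":0,"ax":0,"ay":0,"az":0,"grip":-1},
    {"x":0,"y":0,"z":0,"ax":0,"ay":0,"az":0,"grip":-1},
    {"x":0,"y":0,"z":0,"ax":0,"ay":0,"az":0,"grip":-1},
    {"x":0,"y":0,"z":-0.1,"ax":0,"ay":0,"az":0,"grip":-1},
    {"x":0,"y":0,"z":-0.2,"ax":0,"ay":0,"az":0.25,"grip":-1},
    {"x":0,"y":0,"z":-0.24,"ax":0,"ay":0,"az":0.5,"grip":-1},
    {"x":0,"y":0,"z":-0.24,"ax":0,"ay":0,"az":0.75,"grip":-1},
    {"x":0,"y":0,"z":-0.24,"ax":0,"ay":0,"az":1.0,"grip":-1},
    {"x":0,"y":0,"z":-0.24,"ax":0,"ay":0,"az":1.0,"grip":-1},
    {"x":0,"y":0,"z":-0.24,"ax":0,"ay":0,"az":1.0,"grip":-1},
  ],
)

```text
time: 6.85
tool_pos: [0.5296, -0.0004, 0.1695]
tcp_rot: [-0.556, -3.091, 0.0]
wrist_force: [0.3, 0.1, 0.2]
width: 0.999
grip_force: 0.0
```

Run:
```python
from h import *
s=bot.read_state();print(s['time'],s['tool_pos'],s['tcp_rot'],s['width'])
w=imaging.read_camera('wrist');i=w['img'][:,:,::-1]
i=np.clip(i.astype(float)*2,0,255).astype(np.uint8)
p=proj(w,(.5305,.0005,.077)).astype(int);k=proj(w,(.570,.109,.088));print(p,k)
cv2.imwrite('pics/w3.png',cv2.resize(i,(768,576),interpolation=cv2.INTER_CUBIC))
```

```text
6.85 [ 5.29571699e-01 -3.88009388e-04  1.69540056e-01] [-5.56455364e-01 -3.09143712e+00  2.62321537e-04] 0.9991881309006143
[255 194] [423.08027504 198.3921559 ]
```

View pics/w3.png

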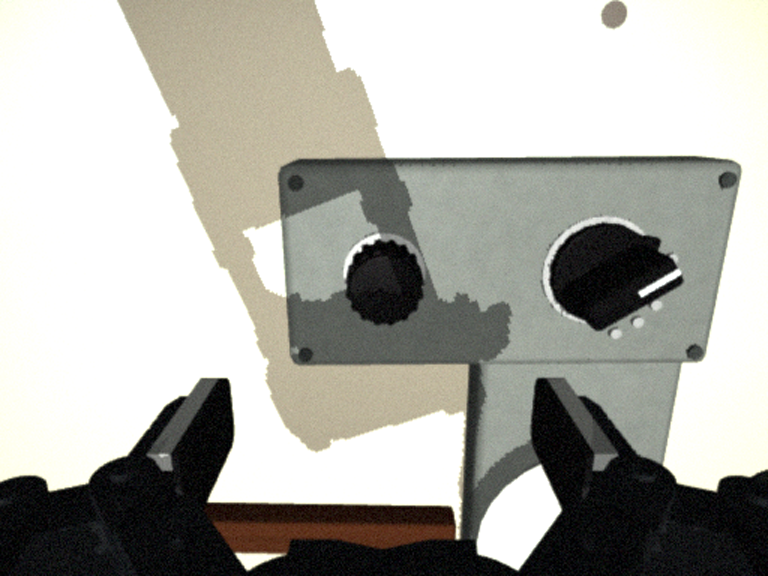

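The cap sits at (385,282), and its fluted top hides the rib. The knob's white line runs from (639,295) to (681,272). The cap turned 70° without slipping, ending on rising torque, so it is fully unscrewed. Next is the bar angle.

Run:
```python
from h import *
w=imaging.read_camera('wrist')
g=w['img'].min(2);n,l,st,ce=cv2.connectedComponentsWithStats(((g>110)).astype(np.uint8))
K=np.array([.570,.109])
for i in range(1,n):
  if 20<st[i,4]<400 and 410<ce[i,0]<470 and 165<ce[i,1]<205:
    ys,xs=np.nonzero(l==i);q=np.array([plane(w,x,y,.088)[:2] for x,y in zip(xs,ys)]);vx,vy,x0,y0=cv2.fitLine(q.astype(np.float32),2,0,.01,.01).ravel()
    d=q.mean(0)-K
    print(st[i],q.mean(0),np.degrees(np.arctan2(vy,vx)),np.degrees(np.arctan2(d[1],d[0])))
s=bot.read_state();A=2*np.degrees(np.arctan2(s['tcp_rot'][1],s['tcp_rot'][0]))%360
a=np.radians(A);d=K-s['tool_pos'][:2];print(A,d@[np.cos(a),np.sin(a)],d@[np.sin(a),-np.cos(a)])
```

```text
[426 180  28  18 120] [0.56670374 0.12107627] -76.4017 105.26718521732496
159.5400230698434 0.0003445153972356656 0.11658140252643227
```

Call:
step_arm(
  series=[
    {"x":0,"y":0.08,"z":0,"ax":0,"ay":0,"az":0.25,"grip":-1},
    {"x":0,"y":0.16,"z":0,"ax":0,"ay":0,"az":0.5,"grip":-1},
    {"x":0,"y":0.233,"z":0,"ax":0,"ay":0,"az":0.75,"grip":-1},
    {"x":0,"y":0.233,"z":0,"ax":0,"ay":0,"az":1.0,"grip":-1},
    {"x":0,"y":0.233,"z":0,"ax":0,"ay":0,"az":1.0,"grip":-1},
  ],
)

```text
time: 7.45
tool_pos: [0.5708, 0.1098, 0.1692]
tcp_rot: [-1.338, -2.842, 0.001]
wrist_force: [-0.2, 0.3, 0.6]
width: 0.999
grip_force: 0.0
```

Call:
step_arm(
  series=[
    {"x":0,"y":0,"z":0,"ax":0,"ay":0,"az":0.25,"grip":-1},
    {"x":0,"y":0,"z":0,"ax":0,"ay":0,"az":0.5,"grip":-1},
    {"x":0,"y":0,"z":0,"ax":0,"ay":0,"az":0.75,"grip":-1},
    {"x":0,"y":0,"z":0,"ax":0,"ay":0,"az":0.85,"grip":-1},
    {"x":0,"y":0,"z":0,"ax":0,"ay":0,"az":0.85,"grip":-1},
    {"x":0,"y":0,"z":0,"ax":0,"ay":0,"az":0.85,"grip":-1},
  ],
)

```text
time: 8.05
tool_pos: [0.5706, 0.1081, 0.1696]
tcp_rot: [-1.932, -2.477, 0.001]
wrist_force: [-0.1, 0.2, 0.7]
width: 0.998
grip_force: 0.0
```

```bash
cat > st.py <<'E'
from h import *
K=np.array([.570,.109])
s=bot.read_state();A=2*np.degrees(np.arctan2(s['tcp_rot'][1],s['tcp_rot'][0]))%360
a=np.radians(A);d=K-s['tool_pos'][:2]
print(s['time'],'A',A.round(2),'pos',s['tool_pos'].round(4),'to go',(d@[np.cos(a),np.sin(a)]).round(4),(d@[np.sin(a),-np.cos(a)]).round(4),'F',s['wrist_force'].round(1),'Tz',s['torque'].round(3),s['joint_torque'][5].round(3),'w',s['width'],s['grip_force'],'q',s['q'].round(2))
E
python3 st.py
python3 - <<'E'
from h import *
w=imaging.read_camera('wrist')
g=w['img'].min(2);n,l,st,ce=cv2.connectedComponentsWithStats(((g>110)).astype(np.uint8))
K=np.array([.570,.109]);print(proj(w,(.57,.109,.088)))
for i in range(1,n):
  q=plane(w,*ce[i],.088)[:2]
  if 20<st[i,4]<600 and np.hypot(*(q-K))<.025:
    ys,xs=np.nonzero(l==i);q=np.array([plane(w,x,y,.088)[:2] for x,y in zip(xs,ys)]);vx,vy,x0,y0=cv2.fitLine(q.astype(np.float32),2,0,.01,.01).ravel()
    d=q.mean(0)-K
    print(st[i],q.mean(0),np.degrees(np.arctan2(vy,vx)),np.degrees(np.arctan2(d[1],d[0])))
i=np.clip(w['img'][:,:,::-1].astype(float)*2,0,255).astype(np.uint8)
cv2.imwrite('pics/w4.png',cv2.resize(i,(640,480),interpolation=cv2.INTER_CUBIC))
E
```

```text
8.05 A 104.08 pos [0.5706 0.1081 0.1696] to go 0.001 -0.0003 F [-0.1  0.2  0.7] Tz [-0.046 -0.023 -0.085] 0.004 w 0.9984764925346177 0.0 q [ 0.14  0.13  1.88 -0.    1.13 -0.1 ]
[254.39949221 197.94067797]
[252 167   4  12  46] [0.56502139 0.12657447] -74.62793 105.81671663902893
```

View pics/w4.png

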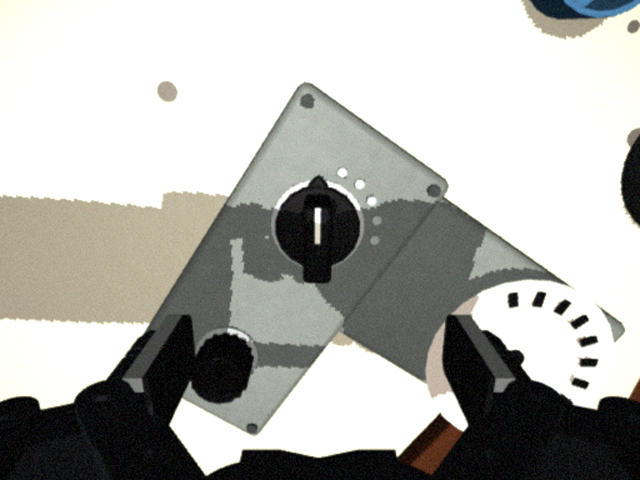

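The bar is vertical in view at x≈318, midway between the pads, and aligned with tool x. Descend and grip.

Call:
step_arm(
  series=[
    {"x":0.002,"y":0,"z":0.08,"ax":0,"ay":0,"az":0,"grip":-1},
    {"x":0.002,"y":0,"z":0.16,"ax":0,"ay":0,"az":0,"grip":-1},
    {"x":0.002,"y":0,"z":0.2,"ax":0,"ay":0,"az":0,"grip":-1},
    {"x":0.002,"y":0,"z":0.22,"ax":0,"ay":0,"az":0,"grip":-1},
    {"x":0.002,"y":0,"z":0.22,"ax":0,"ay":0,"az":0,"grip":-1},
    {"x":0.002,"y":0,"z":0.22,"ax":0,"ay":0,"az":0,"grip":-1},
  ],
)

```text
time: 8.7
tool_pos: [0.5716, 0.1098, 0.0609]
tcp_rot: [1.934, 2.474, 0.002]
wrist_force: [-0.6, 0.0, 0.5]
width: 1.001
grip_force: 0.0
```

```bash
python3 st.py
```

```text
8.7 A 103.96 pos [0.5716 0.1098 0.0609] to go -0.0004 -0.0017 F [-0.6  0.   0.5] Tz [-0.02   0.008 -0.001] -0.009 w 1.000901885394793 0.0 q [ 0.15  0.25  1.96 -0.    0.93 -0.1 ]
```

Call:
step_arm(
  series=[
    {"x":-0.001,"y":-0.003,"z":0.001,"ax":0,"ay":0,"az":0,"grip":-1},
    {"x":-0.001,"y":-0.003,"z":0.001,"ax":0,"ay":0,"az":0,"grip":1},
    {"x":-0.001,"y":-0.003,"z":0.001,"ax":0,"ay":0,"az":0,"grip":1},
    {"x":-0.001,"y":-0.003,"z":0.001,"ax":0,"ay":0,"az":0,"grip":1},
    {"x":-0.001,"y":-0.003,"z":0.001,"ax":0,"ay":0,"az":0,"grip":1},
    {"x":-0.001,"y":-0.003,"z":0.001,"ax":0,"ay":0,"az":0,"grip":1},
    {"x":-0.001,"y":-0.003,"z":0.001,"ax":0,"ay":0,"az":0,"grip":1},
    {"x":-0.001,"y":-0.003,"z":0.001,"ax":0,"ay":0,"az":0,"grip":1},
    {"x":-0.001,"y":-0.003,"z":0.001,"ax":0,"ay":0,"az":0,"grip":1},
    {"x":-0.001,"y":-0.003,"z":0.001,"ax":0,"ay":0,"az":0,"grip":1},
  ],
  force=80,
)

```text
time: 9.7
tool_pos: [0.5695, 0.1089, 0.0596]
tcp_rot: [1.936, 2.474, 0.001]
wrist_force: [-0.8, 0.1, 4.1]
width: 0.172
grip_force: 79.0
```

```bash
python3 st.py
```

```text
9.7 A 103.92 pos [0.5695 0.1089 0.0596] to go -0.0001 0.0005 F [-0.8  0.1  4.1] Tz [ 0.007  0.162 -0.03 ] 0.004 w 0.17165367107378823 79.04170989990234 q [ 0.15  0.25  1.96  0.    0.93 -0.1 ]
```

Gripped flat at A=103.9°. Stop 1 is at 80°, stop 2 at 60° and stop 3 at 40°. First segment: 24° clockwise.

Call:
step_arm(
  series=[
    {"x":0,"y":0,"z":0,"ax":0,"ay":0,"az":0.13,"grip":1},
    {"x":0,"y":0,"z":0,"ax":0,"ay":0,"az":0.26,"grip":1},
    {"x":0,"y":0,"z":0,"ax":0,"ay":0,"az":0.39,"grip":1},
    {"x":0,"y":0,"z":0,"ax":0,"ay":0,"az":0.52,"grip":1},
    {"x":0,"y":0,"z":0,"ax":0,"ay":0,"az":0.65,"grip":1},
    {"x":0,"y":0,"z":0,"ax":0,"ay":0,"az":0.8,"grip":1},
    {"x":0,"y":0,"z":0,"ax":0,"ay":0,"az":0.8,"grip":1},
    {"x":0,"y":0,"z":0,"ax":0,"ay":0,"az":0.8,"grip":1},
  ],
)

```text
time: 10.5
tool_pos: [0.5697, 0.109, 0.0596]
tcp_rot: [2.406, 2.02, 0.001]
wrist_force: [0.6, 0.7, 4.7]
width: 0.17
grip_force: 79.2
```

```bash
python3 st.py
```

```text
10.5 A 80.02 pos [0.5697 0.109  0.0596] to go 0.0001 0.0003 F [0.6 0.7 4.7] Tz [0.087 0.035 0.018] 0.05 w 0.17043006482178358 79.1832447052002 q [0.15 0.25 1.96 0.   0.93 0.32]
```

Call:
step_arm(
  series=[
    {"x":0,"y":0,"z":0,"ax":0,"ay":0,"az":0.1,"grip":1},
    {"x":0,"y":0,"z":0,"ax":0,"ay":0,"az":0.2,"grip":1},
    {"x":0,"y":0,"z":0,"ax":0,"ay":0,"az":0.27,"grip":1},
  ],
)

```text
time: 10.8
tool_pos: [0.5697, 0.1089, 0.0596]
tcp_rot: [2.544, 1.842, 0.001]
wrist_force: [0.6, 0.1, 4.2]
width: 0.171
grip_force: 79.2
```

```bash
python3 st.py
```

```text
10.8 A 71.83 pos [0.5697 0.1089 0.0596] to go 0.0002 0.0002 F [0.6 0.1 4.2] Tz [-0.049 -0.039  0.057] -0.194 w 0.1705429212616268 79.20452356338501 q [ 0.15  0.25  1.96 -0.    0.93  0.46]
```

Call:
step_arm(
  series=[
    {"x":0,"y":0,"z":0,"ax":0,"ay":0,"az":0.1,"grip":1},
    {"x":0,"y":0,"z":0,"ax":0,"ay":0,"az":0.2,"grip":1},
    {"x":0,"y":0,"z":0,"ax":0,"ay":0,"az":0.3,"grip":1},
    {"x":0,"y":0,"z":0,"ax":0,"ay":0,"az":0.4,"grip":1},
    {"x":0,"y":0,"z":0,"ax":0,"ay":0,"az":0.4,"grip":1},
    {"x":0,"y":0,"z":0,"ax":0,"ay":0,"az":0.4,"grip":1},
  ],
)

```text
time: 11.4
tool_pos: [0.5698, 0.1089, 0.0596]
tcp_rot: [2.721, 1.569, 0.002]
wrist_force: [0.6, 0.3, 4.2]
width: 0.173
grip_force: 79.2
```

```bash
python3 st.py
```

```text
11.4 A 59.93 pos [0.5698 0.1089 0.0596] to go 0.0002 0.0001 F [0.6 0.3 4.2] Tz [-0.013 -0.164 -0.026] 0.044 w 0.17324033406844616 79.1960620880127 q [ 0.15  0.25  1.96 -0.    0.93  0.67]
```

Second stop reached (A=59.9°), and the torque is neutral. Third segment: 20°.

Call:
step_arm(
  series=[
    {"x":0,"y":0,"z":0,"ax":0,"ay":0,"az":0.1,"grip":1},
    {"x":0,"y":0,"z":0,"ax":0,"ay":0,"az":0.2,"grip":1},
    {"x":0,"y":0,"z":0,"ax":0,"ay":0,"az":0.3,"grip":1},
    {"x":0,"y":0,"z":0,"ax":0,"ay":0,"az":0.4,"grip":1},
    {"x":0,"y":0,"z":0,"ax":0,"ay":0,"az":0.5,"grip":1},
    {"x":0,"y":0,"z":0,"ax":0,"ay":0,"az":0.6,"grip":1},
    {"x":0,"y":0,"z":0,"ax":0,"ay":0,"az":0.66,"grip":1},
    {"x":0,"y":0,"z":0,"ax":0,"ay":0,"az":0.66,"grip":1},
    {"x":0,"y":0,"z":0,"ax":0,"ay":0,"az":0.66,"grip":1},
    {"x":0,"y":0,"z":0,"ax":0,"ay":0,"az":0.66,"grip":1},
  ],
)

```text
time: 12.4
tool_pos: [0.5699, 0.1088, 0.0596]
tcp_rot: [2.951, 1.077, 0.002]
wrist_force: [3.2, -1.0, 3.8]
width: 0.17
grip_force: 79.2
```

```bash
python3 st.py
python3 - <<'E'
from h import *
w=imaging.read_camera('wrist')
i=np.clip(w['img'][:,:,::-1].astype(float)*2.5,0,255).astype(np.uint8)
cv2.imwrite('pics/w5.png',cv2.resize(i,(800,600),interpolation=cv2.INTER_CUBIC))
for k,a in enumerate((80,60,40,20,0)):print(k+1,proj(w,(.57+.038*np.cos(np.radians(a)),.109+.038*np.sin(np.radians(a)),.046))*1.5625)
E
```

```text
12.4 A 40.09 pos [0.5699 0.1088 0.0596] to go 0.0002 -0.0001 F [ 3.2 -1.   3.8] Tz [-0.093 -0.39   0.016] 0.038 w 0.17010531125495248 79.20459151268005 q [ 0.15  0.25  1.96 -0.    0.93  1.02]
1 [320.1343676  292.50458068]
2 [357.23122778 271.53620805]
3 [400.5089671  264.14260101]
4 [443.75521951 271.56450366]
5 [480.76381486 292.55498858]
```

View pics/w5.png

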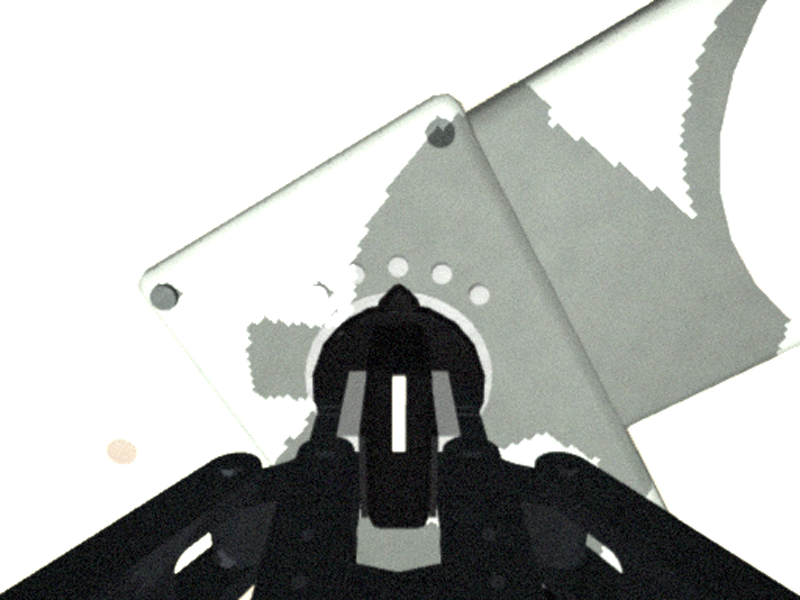

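The pointer at (400,287) aims straight at the third (middle) stud at (399,267), and the bar is firmly gripped. Handing in.

```bash
python3 -c "
from workcell import bot
print(bot.finish_job())"
```

```text
the job is handed in; nothing more can be done
None
```

The job is handed in, though no verdict came back: the lock cap is unscrewed to its end stop, and the index knob rests at the third stop, still gripped at about 79 N. The arm stayed clear of the dish and the three bystanders.

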